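Dip the gauge rod in the chamber's guide tube and present its tip for reading

TASK

Take the blue-handled gauge rod from the rack, slide it tip first down the slanted guide tube of the white sample chamber until its collar stops firmly against the tube's mouth, and draw it right out again. Then present it for reading: finish while still holding the rod level in the gripper, keeping still, with its white tip over the round white spot of the black reading stand, about 4 cm above it, and the rod touching nothing but the gripper. Do not shift the orange spare rod or any of the bottles, beaker, pen, tray and stopper on the bench.

Things in the scene. Friction and masses are not known exactly. Their poses are not given: they have to be found in the camera images.
- rod: gauge rod to use, 84-168 g. Blue handle 20 x 20 mm at x -45 to 45 mm, steel collar 34 mm across at x 45 to 53, then a grey shaft 10 mm thick with thin black rings and a round white tip, ending at x 163. Origin: centre of the handle, on the axis (grip here; balance point near x 16). x: towards the tip. Starts level in one of the rack's slots, axis 60 mm above the bench; lifts straight up
- rod_tip (a point): end of the gauge rod's white tip, 163 mm ahead of the rod's origin; axes as the rod's
- rod_collar (a point): centre of the front face of the gauge rod's collar (the face that stops on the tube's mouth), 53 mm ahead of the rod's origin; axes as the rod's
- spare: spare rod of the same shape and size, orange handle and black tip, lying in the rack's other slot: leave alone. Origin and axes as the gauge rod's
- rack: fixed white rack, base 170 x 190 x 12 mm, origin centre of underside, x along its two slots (tips to +x) at y +45 and -45 mm. Supports 12 mm thick at x -70 (under the handle's rear end, cheeks 64 mm high) and x +70 (under the shaft, cheeks 67 mm high). A rod's origin lies at x -30, z 60 mm; beneath and beside the middle of its handle there is only the base
- chamber: fixed white sample chamber on the bench, box 170 x 150 x 140 mm high; origin at the foot of its front face, midway; the front, with the slanted tube, looks to -x. The box spans x = 0 to 170 mm; the tube is carried by a thin grey post in front of it
- tube: steel guide tube fixed to the chamber, outer diameter 30, bore 16, depth 125 mm. Origin: centre of its open mouth, 70 mm in front of the chamber's origin and 125 mm above the bench. x: along the bore, inwards, 20 degrees down from level. It stands 75 mm out of the chamber's front. The mouth face is rigid, square to x, and stops the collar
- stand: fixed black reading stand, 120 x 90 x 45 mm high, with a white round spot 40 mm in diameter in the middle of its top and two rows of coloured swatches; origin centre of its underside
- spot (a point): centre of the white round spot, on top of the reading stand, 45 mm above the bench
- amber: amber dropper bottle, 33 mm in diameter, 98 mm high, origin centre of its underside: leave alone
- dark: dark dropper bottle, 33 mm in diameter, 98 mm high, origin centre of its underside: leave alone
- beaker: glass beaker, 70 mm in diameter, 90 mm high, origin centre of its underside: leave alone
- pen: clear pen with blue cap lying flat, about 140 x 13 x 13 mm, origin under its middle, x along it: leave alone
- tray: white tray of swabs, 240 x 90 x 50 mm, origin centre of its underside: leave alone
- stopper: cork stopper, 36 mm in diameter, 30 mm high, origin centre of its underside: leave alone
There are look-alikes about, which are no part of the job. What is meant by the rod is not green, and is the larger of those in its own colour.

How it is judged:
By the outcome, as a careful person would: the job done as asked, in the order asked, and still so for the second after the job is handed in, while the arm keeps its last pose, push and grip.
It also fails if it takes over 59 s, if anything falls off the work surface, if the arm or the gripper's body presses on something with over 40 N, if the wrist force passes 120 N, or if a joint passes its speed limit or range.

ROBOT

A 7-joint arm with a two-finger parallel gripper is mounted at the origin on the work surface. World frame = base frame: x ahead of the robot, y to its left, z up, the work surface at z = 0. Lengths are in m, angles in rad, forces in N, time in s.
With the tool pointing down it reaches from about 0.4 to 0.85 m from the base axis. Payload 10.4 kg.
Tool frame: the origin (TCP) lies between the finger pads; the fingertips stand ahead of it and the grasp point (between the pads) lies 5 mm behind it (manip.tip_extent is the z of the fingertips in the tool frame, in m); z points along the fingers, y is the line along which they close (so a half turn about z gives the same grasp; the last joint's range is limited). The gripper opens to 85 mm and grips with 20 to 120 N. Pads are 22 mm wide; open, the fingers measure 114 mm over their backs; the gripper's body (76 mm by 85 mm) begins 54 mm behind the grasp point. The pads swing forward as they close: fully open they stand 13 mm farther back than shut.
Start: joints at [-1.246, 0.332, -0.065, 1.46, 0.022, 1.35, -0.088], TCP at [0.213, 0.588, 0.245] pointing down, gripper open.
Joint ranges: [-2.6, 2.6], [-0.5, 2.12], [-1.47, 1.34], [0.16, 2.42], [-1.27, 4.41], [0.06, 2.06], [-2.6, 2.6]. Speed limits (rad/s): [2.22, 2.22, 2.79, 2.79, 3.14, 3.14, 3.14].

INTERFACE

Orientations are given as a unit quaternion [x, y, z, w].
In Python, from workcell import status, viewer, manip gives the robot as it stands.
- The arm moves only by the tool play_rows, never from a script. Its argument "plan" is one flat list of numbers, 7 for each row, row after row: the turn, a rotation vector about the tool's x, y, z in degrees, then the shift along the tool's x, y, z in m, then the opening, from 0 (shut) to 1 (fully open). In form: [ax, ay, az, dx, dy, dz, grip, ax, ay, az, dx, dy, dz, grip, ...]. A call has 1 to 20 rows; each row is the pose to reach, as a shift and turn from the pose commanded when the call began, along the tool's axes at that moment; what a row does not reach only later rows make up. A row lasts 1/8 s, in which the tool goes at most 62.5 mm and 10.7 degrees, less where a joint would pass 70% of its speed; a pose out of reach is approached as far as the arm can. A call with a gripper value outside its range is refused whole. The fingers move at their own pace and stop on an object; "squeeze" is the grip in N (left out, the last holds). Time passes only in rows, so rows that repeat a pose let the fingers close. It gives the time, the measured TCP pose, the force, the opening and the grip force at its end, in the units of the state.
- status.get_obs(): the state, without advancing time (a new reading comes with each control period).
- viewer.camera(name): name is "side" or "top"; returns the picture (420x560x3 uint8, red, green, blue); there is no depth.
- viewer.camera_model(name): a dict with "fx", "fy", "cx", "cy" (pixels), "R" (3x3) and "t" (3): a world point X has camera coordinates R X + t. Camera axes: x right, y down, z forward; pixel columns grow to the right and rows downward; lengths in m; the calibration is good to about 2 mm. A picture is of the moment at which its call begins. camera_model takes no time and is no camera call.
- manip.hand_in(): hands the job in; it is judged then, once.
The state is a dict: "clock": time; "joint_pos": joint angles; "joint_velocities": joint speeds; "tau": joint torques, N m; "position": TCP position; "ee_rot": TCP orientation; "ft_force": force on the tool from outside, world axes, zero at the start; "torque": the same for the moment, N m; "grip_width": opening from 0.0 (shut) to 1.0 (fully open); "grasp_force": force on a finger pad.
Only numpy, scipy, OpenCV 4.12 (cv2) and the standard library are available. Lean on these libraries where they do the work, as an engineer would, in place of code of your own. Each camera call takes 0.05 s, during which the arm holds its last target. There are 200 camera calls.

## Working session

There is one attempt and no reset: what is moved stays moved. The work goes in short steps, Python scripts to look and compute and a tool call to move; the robot and the scene stay as the last step left them, time stands still between calls to the robot, and variables do not carry over. Pictures are saved under pics/ and viewed, at most 10 in all, crops included, and the job is handed in when it is done.

Besides the shell and the picture viewer there is one more tool, called after "Call:" by a JSON object that holds its "fn" and its "kwargs", one argument or row to a line. play_rows: Moves the arm, as the interface text tells. Its arguments: {"type":"object","properties":{"plan":{"type":"array","items":{"type":"number"}},"squeeze":{"type":"number"}},"required":["plan"]}

```bash
mkdir -p pics; ls
python3 - <<'E'
from workcell import status, viewer, manip
import cv2,numpy as np
for n in("top","side"):
    im=viewer.camera(n); cv2.imwrite(f"pics/{n}0.png",im[:,:,::-1]); m=viewer.camera_model(n)
    print(n,m, -np.array(m["R"]).T@np.array(m["t"]))
print(status.get_obs(), manip.tip_extent)
E
```

```text
pics
top {'fx': 462.9691803641049, 'fy': 462.9691803641049, 'cx': 284.70600477327093, 'cy': 206.8790298020622, 'R': array([[-0.01167723, -0.99986106, -0.01189569],
       [-0.9982753 ,  0.01234155, -0.05739433],
       [ 0.05753317,  0.01120497, -0.99828071]]), 't': array([0.01033843, 0.55208407, 1.7075034 ])} [ 0.45301454 -0.01560911  1.73637719]
side {'fx': 539.3420386400007, 'fy': 539.3420386400007, 'cx': 280.5023074752707, 'cy': 210.8893443136725, 'R': array([[-0.76579636, -0.64264106, -0.02384114],
       [-0.30878854,  0.39997853, -0.86294079],
       [ 0.56409713, -0.65347505, -0.5047423 ]]), 't': array([0.39680367, 0.26028307, 1.33428571])} [-0.36842351  1.02281711  0.90753956]
{'clock': 0.1, 'joint_pos': array([-1.24559744,  0.33277914, -0.06469933,  1.46086346,  0.02160408,
        1.34986883, -0.0884738 ]), 'joint_velocities': array([ 0.00013176, -0.00218494, -0.00029148, -0.0030167 , -0.0016897 ,
       -0.00108707, -0.00120545]), 'tau': array([ 2.64822018e-03, -6.26735330e+01,  4.99168702e-02, -3.92430854e+01,
        1.64301455e-02,  6.90851870e-03, -2.66710566e-05]), 'position': array([0.21291557, 0.58728525, 0.24461099]), 'ee_rot': array([ 1.73001695e-01,  9.84921337e-01, -6.06801593e-04, -7.65977585e-05]), 'ft_force': array([ 0.3460894 , -0.14218388, -0.06299777]), 'torque': array([-0.01355913,  0.03908239, -0.02731453]), 'grasp_force': 0.0, 'grip_width': 0.9992454311791404} 0.014
```

View pics/top0.png

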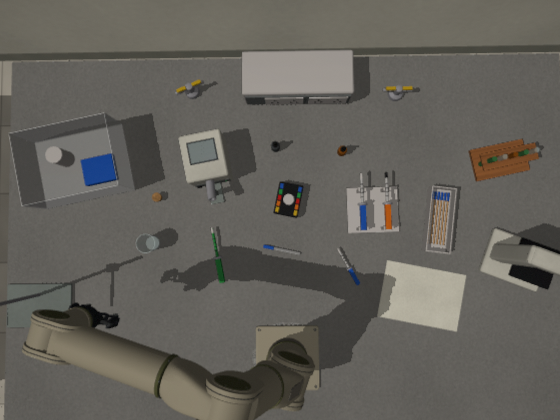

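View pics/side0.png

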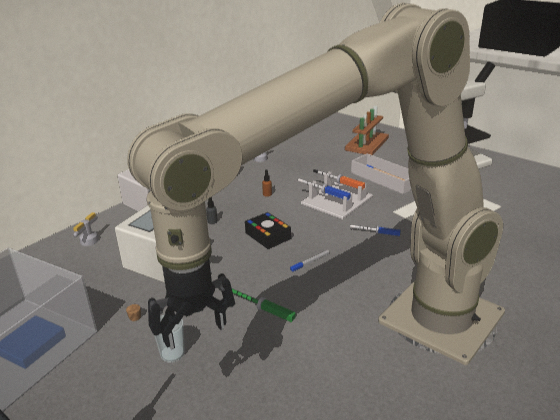

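The top view shows the rack at about (373,210) with the blue rod at (363,215) and its tip up. The chamber is at (204,157) with its tube near (217,190), and the stand spot is at (289,199). The small blue rod at (348,267) is a look-alike. In the side view the arm hides the tube.

Run:
```python
import cv2,numpy as np
t=cv2.imread("pics/top0.png"); s=cv2.imread("pics/side0.png")
c=lambda im,x,y,w,h,f:cv2.resize(im[y:y+h,x:x+w],(w*f,h*f),interpolation=cv2.INTER_CUBIC)
a=c(t,340,165,66,75,6);b=c(t,175,125,66,75,6);d=c(s,290,160,130,58,6);
o=np.zeros((600,800,3),np.uint8);o[:450,:396]=a;o[:450,400:796]=b
d=c(s,295,165,75,50,3);o[450:,:225]=d;d=c(s,240,205,60,50,3);o[450:,230:410]=d
cv2.imwrite("pics/m1.png",o)
```

```text
(no output)
```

View pics/m1.png

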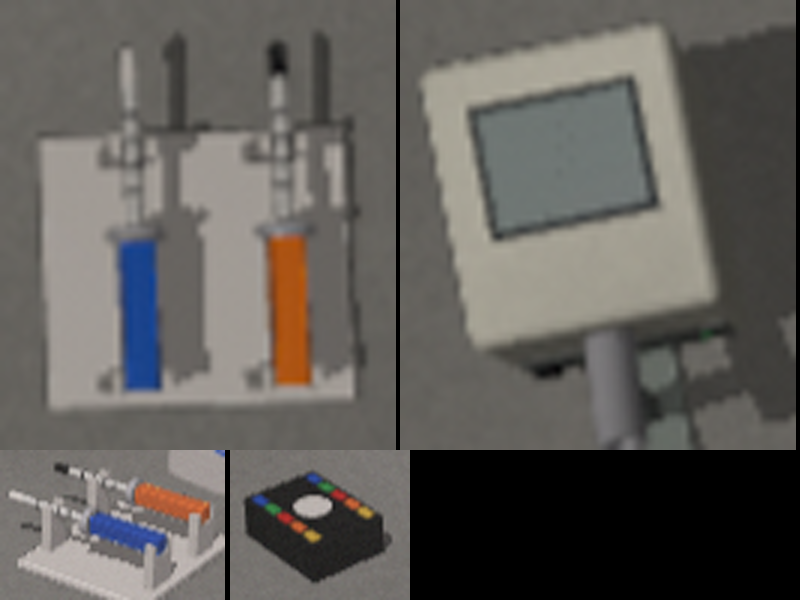

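The crops confirm the blue rod in the rack's left slot, with its handle about (363.5,217) and tip about (361,173). The chamber top corners are near (179,137), (218,129), (228,175) and (187.5,183), and the tube runs down to about (217.5,198).

```bash
cat > h.py <<'E'
import numpy as np,cv2
from workcell import status,viewer,manip
M={n:viewer.camera_model(n) for n in("top","side")}
def ray(n,p):
    m=M[n];R=np.array(m["R"]);d=R.T@np.array([(p[0]-m["cx"])/m["fx"],(p[1]-m["cy"])/m["fy"],1]);return -R.T@np.array(m["t"]),d/np.linalg.norm(d)
def plane(n,p,z):
    c,d=ray(n,p);return c+d*(z-c[2])/d[2]
def proj(n,X):
    m=M[n];c=np.array(m["R"])@np.asarray(X)+np.array(m["t"]);return np.array([m["fx"]*c[0]/c[2]+m["cx"],m["fy"]*c[1]/c[2]+m["cy"]])
def tri(pt,ps):
    (a,u),(b,v)=ray("top",pt),ray("side",ps)
    s=np.linalg.lstsq(np.c_[u,-v],b-a,rcond=None)[0];P,Q=a+s[0]*u,b+s[1]*v
    return (P+Q)/2,np.linalg.norm(P-Q)
def blobs(im,lo,hi,roi,amin=8):
    x,y,w,h=roi;hs=cv2.cvtColor(im[y:y+h,x:x+w],cv2.COLOR_RGB2HSV)
    cs,_=cv2.findContours(cv2.inRange(hs,lo,hi),cv2.RETR_EXTERNAL,cv2.CHAIN_APPROX_NONE)
    cs=[c+np.array([x,y]) for c in cs if cv2.contourArea(c)>amin];return sorted(cs,key=cv2.contourArea,reverse=True)
def cen(c):
    m=cv2.moments(c);return np.array([m["m10"],m["m01"]])/m["m00"]
E
python3 - <<'E'
from h import *
np.set_printoptions(precision=4,suppress=True)
t=cv2.imread("pics/top0.png")[:,:,::-1].copy();s=cv2.imread("pics/side0.png")[:,:,::-1].copy()
bt=blobs(t,(105,130,60),(125,255,255),(340,190,70,45))[0];bs=blobs(s,(105,130,40),(125,255,255),(310,175,50,35))[0]
print("blue",cv2.minAreaRect(bt),cv2.minAreaRect(bs),cen(bs),cv2.contourArea(bs))
P=tri(cen(bt),cen(bs));print(P)
r=cv2.boxPoints(cv2.minAreaRect(bt));print([plane("top",p,.07) for p in r])
ot=blobs(t,(5,150,80),(18,255,255),(340,190,70,45))[0];os_=blobs(s,(5,130,60),(18,255,255),(330,170,50,30))[0];print("orange",tri(cen(ot),cen(os_)),cv2.minAreaRect(ot))
print("tip px plane .06",plane("top",(361.2,173.3),.06), tri((361.2,173.3),(298.5,180)))
w1=blobs(t,(0,0,150),(180,60,255),(275,185,30,30));w2=blobs(s,(0,0,150),(180,60,255),(255,215,25,20))
print("spot",cen(w1[0]),tri(cen(w1[0]),cen(w2[0])),plane("top",cen(w1[0]),.045))
hs=blobs(t,(0,0,120),(180,60,255),(170,120,65,70))[0]
print("ch",cv2.minAreaRect(hs),cv2.approxPolyDP(hs,4,True).reshape(-1,2))
for p in cv2.boxPoints(cv2.minAreaRect(hs)):print(plane("top",p,.14))
E
```

```text
blue ((362.9330139160156, 217.02577209472656), (24.111467361450195, 5.221880912780762), 87.39744567871094) ((336.79998779296875, 192.59999084472656), (25.930675506591797, 6.957010269165039), 18.434947967529297) [336.0263 191.9987] 133.0
(array([ 0.5105, -0.2785,  0.0619]), np.float64(0.0016079398344763553))
[array([ 0.5521, -0.2672,  0.07  ]), array([ 0.5527, -0.2859,  0.07  ]), array([ 0.4661, -0.288 ,  0.07  ]), array([ 0.4655, -0.2693,  0.07  ])]
orange (array([ 0.511 , -0.3685,  0.062 ]), np.float64(0.0015449325652179557)) ((387.9066162109375, 216.50584411621094), (23.32948112487793, 5.614046096801758), 86.42366790771484)
tip px plane .06 [ 0.6684 -0.2763  0.06  ] (array([ 0.6683, -0.277 ,  0.0577]), np.float64(0.0010836981391762646))
spot [288. 199.] (array([ 0.5787, -0.0094,  0.0465]), np.float64(0.0012546940981430985)) [ 0.5792 -0.009   0.045 ]
ch ((202.38461303710938, 155.42308044433594), (47.26398468017578, 41.772735595703125), 78.69007110595703) [[217 129]
 [178 138]
 [187 182]
 [226 174]]
[0.7965 0.3748 0.14  ]
[0.8234 0.2314 0.14  ]
[0.6601 0.1997 0.14  ]
[0.6334 0.3423 0.14  ]
```

```bash
cat >> h.py <<'E'
from scipy.spatial.transform import Rotation as Ro
def toolR(yaw,pit=0):
    a,b=np.radians([yaw,pit]);x=np.array([np.cos(b)*np.cos(a),np.cos(b)*np.sin(a),-np.sin(b)])
    z=np.array([-np.sin(b)*np.cos(a),-np.sin(b)*np.sin(a),-np.cos(b)]);return np.c_[x,np.cross(z,x),z]
def row(pos,yaw,pit=0,o=None):
    o=o or status.get_obs();R=Ro.from_quat(o["ee_rot"])
    d=R.inv().apply(np.array(pos)-o["position"]);w=(R.inv()*Ro.from_matrix(toolR(yaw,pit))).as_rotvec(degrees=True)
    return np.round(np.r_[w,d],4).tolist()
E
python3 - <<'E'
from h import *
print(row((.45,.3,.33),100));print(row((.5,0,.3),50));print(row((.5085,-.2775,.2),1))
E
```

```text
[-0.0617, 0.0398, 60.0752, -0.3208, -0.1894, -0.0851]
[-0.0438, 0.0695, 110.0752, -0.47, -0.4544, -0.0548]
[-0.0132, 0.098, 159.0752, -0.5726, -0.7122, 0.0455]
```

Call:
{"fn": "play_rows", "kwargs": {
  "plan": [0, 0, 60, -0.321, -0.189, -0.085, 0.7, 0, 0, 60, -0.321, -0.189, -0.085, 0.7, 0, 0, 60, -0.321, -0.189, -0.085, 0.7, 0, 0, 60, -0.321, -0.189, -0.085, 0.7, 0, 0, 60, -0.321, -0.189, -0.085, 0.7, 0, 0, 110, -0.47, -0.454, -0.055, 0.7, 0, 0, 110, -0.47, -0.454, -0.055, 0.7, 0, 0, 110, -0.47, -0.454, -0.055, 0.7, 0, 0, 110, -0.47, -0.454, -0.055, 0.7, 0, 0, 110, -0.47, -0.454, -0.055, 0.7, 0, 0, 110, -0.47, -0.454, -0.055, 0.7, 0, 0, 159, -0.573, -0.712, 0.045, 0.7, 0, 0, 159, -0.573, -0.712, 0.045, 0.7, 0, 0, 159, -0.573, -0.712, 0.045, 0.7, 0, 0, 159, -0.573, -0.712, 0.045, 0.7, 0, 0, 159, -0.573, -0.712, 0.045, 0.7, 0, 0, 159, -0.573, -0.712, 0.045, 0.7, 0, 0, 159, -0.573, -0.712, 0.045, 0.7, 0, 0, 159, -0.573, -0.712, 0.045, 0.7],
  "squeeze": 80
}}

```text
clock: 2.48
position: [0.5097, -0.2757, 0.2006]
ee_rot: [1.0, 0.011, 0.0, -0.0]
ft_force: [-0.0, -0.6, 0.2]
grip_width: 0.702
grasp_force: 0.0
```

Run:
```python
from h import *
print(row((.5085,-.2775,.055),1), status.get_obs()["joint_pos"])
im=viewer.camera("side");cv2.imwrite("pics/side1.png",im[:,:,::-1])
im2=viewer.camera("top");cv2.imwrite("pics/top1.png",im2[:,:,::-1])
a=cv2.resize(im[190:290,90:220],(780,600),interpolation=cv2.INTER_CUBIC)
cv2.imwrite("pics/m2.png",np.ascontiguousarray(a[:,:,::-1]))
for n in("top","side"): print(proj(n,(.576,.2573,.125)))
```

```text
[-0.0441, -0.0452, 0.2241, -0.0013, 0.0019, 0.1456] [-0.25804407  0.32969366  0.82872151  1.68317563 -0.25609438  1.2411818
 -0.92189607]
[211.73480427 199.179378  ]
[200.19373609 240.14871458]
```

View pics/m2.png

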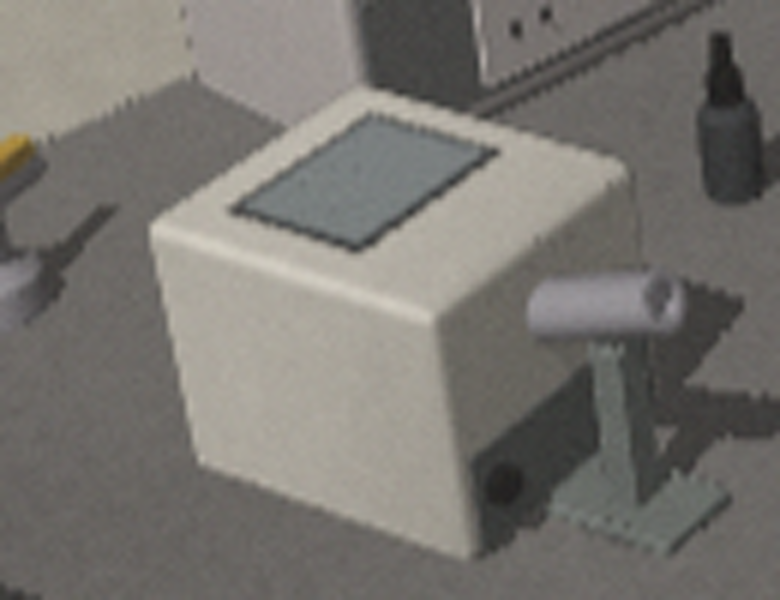

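The side view shows the chamber with the tube mouth centred near crop (663,299), which is pixel (200.3,239.7). My projected mouth is at (200.2,240.1), so they agree. Now grasping the rod.

Call:
{"fn": "play_rows", "kwargs": {
  "plan": [0, 0, 0, -0.001, 0.002, 0.06, 0.7, 0, 0, 0, -0.001, 0.002, 0.1, 0.7, 0, 0, 0, -0.001, 0.002, 0.13, 0.7, 0, 0, 0, -0.001, 0.002, 0.146, 0.7, 0, 0, 0, -0.001, 0.002, 0.146, 0.7, 0, 0, 0, -0.001, 0.002, 0.146, 0, 0, 0, 0, -0.001, 0.002, 0.146, 0, 0, 0, 0, -0.001, 0.002, 0.146, 0, 0, 0, 0, -0.001, 0.002, 0.146, 0, 0, 0, 0, -0.001, 0.002, 0.146, 0, 0, 0, 0, -0.001, 0.002, 0.146, 0, 0, 0, 0, -0.001, 0.002, 0.146, 0],
  "squeeze": 80
}}

```text
clock: 4.08
position: [0.5089, -0.2793, 0.0555]
ee_rot: [1.0, 0.009, 0.001, 0.0]
ft_force: [0.2, 1.9, 5.9]
grip_width: 0.221
grasp_force: 78.0
```

Call:
{"fn": "play_rows", "kwargs": {
  "plan": [0, 0, 0, 0, 0, -0.01, 0, 0, 0, 0, 0, 0, -0.03, 0, 0, 0, 0, 0, 0, -0.08, 0, 0, 0, 0, 0, 0, -0.13, 0, 0, 0, 0, 0, 0, -0.19, 0, 0, 0, 0, 0, 0, -0.2, 0, 0, 0, 0, 0, 0, -0.2, 0]
}}

```text
clock: 4.95
position: [0.5082, -0.279, 0.2552]
ee_rot: [1.0, 0.009, 0.001, -0.0]
ft_force: [-0.1, 0.2, -1.3]
grip_width: 0.219
grasp_force: 78.9
```

Run:
```python
from h import *
o=status.get_obs();print(o["position"],o["ee_rot"],o["ft_force"],o["grip_width"])
R=Ro.from_quat(o["ee_rot"]);print(R.as_matrix())
s=viewer.camera("side");t=viewer.camera("top");cv2.imwrite("pics/s2.png",s[:,:,::-1]);cv2.imwrite("pics/t2.png",t[:,:,::-1])
g=np.array(o["position"])-.005*R.as_matrix()[:,2]
tip=g+.163*R.as_matrix()[:,0];pt,ps=proj("top",tip),proj("side",tip);print("tip pred",pt,ps,tip)
f=lambda im,p:cv2.resize(im[int(p[1])-37:int(p[1])+38,int(p[0])-33:int(p[0])+33],(396,450),interpolation=cv2.INTER_CUBIC)
cv2.imwrite("pics/m3.png",np.hstack([f(t,pt),f(s,ps)])[:,:,::-1])
print("offsets",pt.astype(int)-[33,37],ps.astype(int)-[33,37])
```

```text
[ 0.50815122 -0.27900148  0.25518866] [ 9.99955484e-01  9.39967879e-03  8.05620809e-04 -1.64540433e-04] [-0.13618207  0.15843052 -1.29060975] 0.21855457772543177
[[ 9.99821994e-01  1.87987858e-02  1.60807664e-03]
 [ 1.87982556e-02 -9.99823238e-01  3.44211370e-04]
 [ 1.61426315e-03 -3.13921062e-04 -9.99998648e-01]]
tip pred [370.65052555 164.35177912] [297.03025202 124.53379845] [ 0.67111416 -0.27593909  0.26045178]
offsets [337 127] [264  87]
```

View pics/m3.png

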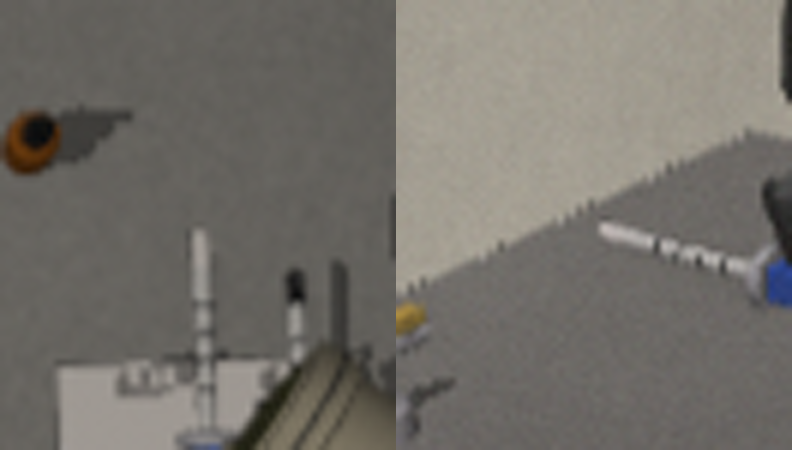

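The rod is held level, with its tip at top (370.5,165.0) and side (298.3,125.0), both within about 1 px of prediction. Next is the pre-insertion pose.

```bash
cat >> h.py <<'E'
m=np.array([.576,.2573,.125]);YAW=11.
def pose(gap,mo=m,yaw=YAW,pit=20,L=.161):
    R=toolR(yaw,pit);return mo-R[:,0]*(L+gap)+.005*R[:,2]
E
python3 - <<'E'
from h import *
print(tri((370.5,165.0),(298.3,125.0)))
p=pose(.04);print(p,row((.44,0,.27),5,5),row(p+[0,0,.05],11,20),row(p,11,20))
E
```

```text
(array([ 0.66807737, -0.27648358,  0.25936059]), np.float64(0.00283731422307603))
[0.38891333 0.22093403 0.18904759] [-0.2318, -4.9037, -3.9134, -0.0623, -0.2798, -0.0165] [-1.7961, -19.8587, -9.8057, -0.1091, -0.5016, 0.0148] [-1.7961, -19.8587, -9.8057, -0.1091, -0.5016, 0.0648]
```

Call:
{"fn": "play_rows", "kwargs": {
  "plan": [0, -5, -4, -0.062, -0.28, -0.017, 0, 0, -5, -4, -0.062, -0.28, -0.017, 0, 0, -5, -4, -0.062, -0.28, -0.017, 0, 0, -5, -4, -0.062, -0.28, -0.017, 0, 0, -5, -4, -0.062, -0.28, -0.017, 0, -1.8, -19.9, -9.8, -0.109, -0.502, 0.015, 0, -1.8, -19.9, -9.8, -0.109, -0.502, 0.015, 0, -1.8, -19.9, -9.8, -0.109, -0.502, 0.015, 0, -1.8, -19.9, -9.8, -0.109, -0.502, 0.015, 0, -1.8, -19.9, -9.8, -0.109, -0.502, 0.015, 0, -1.8, -19.9, -9.8, -0.109, -0.502, 0.04, 0, -1.8, -19.9, -9.8, -0.109, -0.502, 0.065, 0, -1.8, -19.9, -9.8, -0.109, -0.502, 0.065, 0, -1.8, -19.9, -9.8, -0.109, -0.502, 0.065, 0]
}}

```text
clock: 6.8
position: [0.39, 0.2203, 0.1898]
ee_rot: [0.98, 0.094, -0.172, 0.017]
ft_force: [-0.8, -0.6, -1.4]
grip_width: 0.218
grasp_force: 78.9
```

Run:
```python
from h import *
o=status.get_obs();R=Ro.from_quat(o["ee_rot"]).as_matrix();print(o["position"],pose(.04),R[:,0],toolR(11,20)[:,0],o["joint_pos"])
s=viewer.camera("side");t=viewer.camera("top");cv2.imwrite("pics/s3.png",s[:,:,::-1]);cv2.imwrite("pics/t3.png",t[:,:,::-1])
g=o["position"]-.005*R[:,2];tip=g+.161*R[:,0];pt,ps=proj("top",m),proj("side",m)
print("tip pred",proj("top",tip),proj("side",tip),"m",pt,ps)
f=lambda im,p:cv2.resize(im[int(p[1])-25:int(p[1])+25,int(p[0])-20:int(p[0])+20],(400,500),interpolation=cv2.INTER_CUBIC)
cv2.imwrite("pics/m4.png",np.hstack([f(t,pt),f(s,ps)])[:,:,::-1])
print("offsets",pt.astype(int)-[20,25],ps.astype(int)-[20,25])
```

```text
[0.38998128 0.22028632 0.1898065 ] [0.38891333 0.22093403 0.18904759] [ 0.92299141  0.17780795 -0.34127877] [ 0.92242782  0.1793018  -0.34202014] [-0.95938307  0.24689978  0.4940363   1.76852732 -0.20562837  1.49756268
 -1.78788302]
tip pred [213.37326642 209.14031606] [211.27780755 238.78932804] m [211.73480427 199.179378  ] [200.19373609 240.14871458]
offsets [191 174] [180 215]
```

View pics/m4.png

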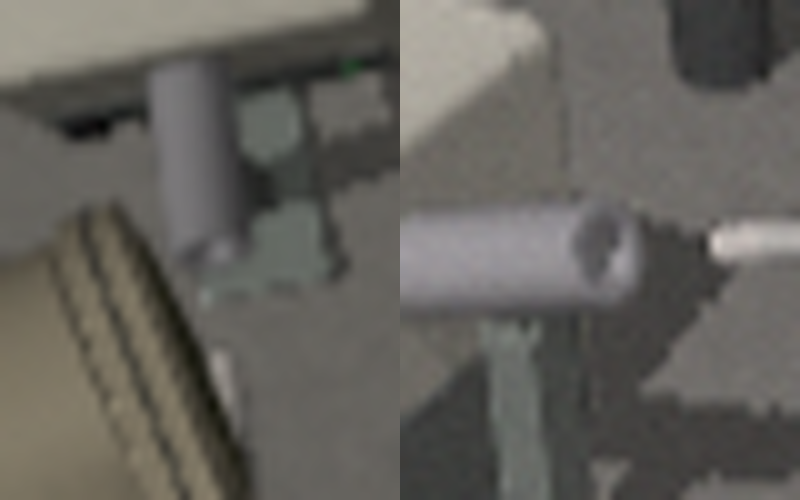

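In the top view the tip is at about (213.0,209.0) and the tube axis extends to about (212.8,209), so it lines up. In the side view the tip is at about (211.2,239.1) and the axis extends to about (211.2,239.6), so the tip is about 1 mm high. I lower it 1 mm and slide in.

Call:
{"fn": "play_rows", "kwargs": {
  "plan": [0, 0, 0, 0, 0, 0.001, 0, 0, 0, 0, 0.02, 0, 0.001, 0, 0, 0, 0, 0.03, 0, 0.001, 0, 0, 0, 0, 0.04, 0, 0.001, 0, 0, 0, 0, 0.05, 0, 0.001, 0, 0, 0, 0, 0.06, 0, 0.001, 0, 0, 0, 0, 0.06, 0, 0.001, 0]
}}

```text
clock: 7.78
position: [0.4451, 0.2314, 0.1675]
ee_rot: [0.98, 0.094, -0.173, 0.017]
ft_force: [-0.3, 0.0, -2.0]
grip_width: 0.22
grasp_force: 78.9
```

Run:
```python
from h import *
o=status.get_obs();R=Ro.from_quat(o["ee_rot"]).as_matrix();print(o["position"],R.T@o["ft_force"])
s=viewer.camera("side");t=viewer.camera("top");cv2.imwrite("pics/t4.png",t[:,:,::-1]);cv2.imwrite("pics/s4.png",s[:,:,::-1])
f=lambda im,p:cv2.resize(im[p[1]:p[1]+50,p[0]:p[0]+40],(400,500),interpolation=cv2.INTER_CUBIC)
cv2.imwrite("pics/m5.png",np.hstack([f(t,(191,174)),f(s,(180,215))])[:,:,::-1])
```

```text
[0.44512483 0.23135174 0.16750166] [ 0.36300099 -0.09157086  1.96290242]
```

View pics/m5.png

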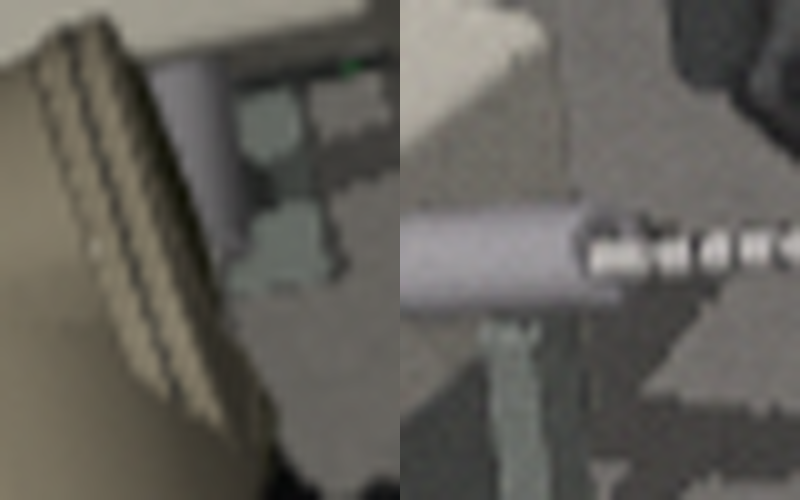

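The side view shows the shaft entering the bore at about (239.5,240.5), close to centre, and there is no contact force. Continuing.

Call:
{"fn": "play_rows", "kwargs": {
  "plan": [0, 0, 0, 0.012, 0, -0.0005, 0, 0, 0, 0, 0.024, 0, -0.0005, 0, 0, 0, 0, 0.036, 0, -0.0005, 0, 0, 0, 0, 0.048, 0, -0.0005, 0, 0, 0, 0, 0.06, 0, -0.0005, 0, 0, 0, 0, 0.06, 0, -0.0005, 0]
}}

```text
clock: 8.62
position: [0.5008, 0.2421, 0.1472]
ee_rot: [0.98, 0.094, -0.173, 0.018]
ft_force: [0.3, -0.5, -0.8]
grip_width: 0.222
grasp_force: 78.9
```

Run:
```python
from h import *
o=status.get_obs();R=Ro.from_quat(o["ee_rot"]).as_matrix();print(R.T@o["ft_force"],o["position"],R[:,0])
```

```text
[0.47948687 0.59731042 0.63630169] [0.50080991 0.24205307 0.14724198] [ 0.92275191  0.17806987 -0.34178947]
```

Clean so far; about 31 mm remain. Going on to the stop.

Call:
{"fn": "play_rows", "kwargs": {
  "plan": [0, 0, 0, 0.01, 0, 0, 0, 0, 0, 0, 0.018, 0, 0, 0, 0, 0, 0, 0.023, 0, 0, 0, 0, 0, 0, 0.026, 0, 0, 0, 0, 0, 0, 0.029, 0, 0, 0, 0, 0, 0, 0.029, 0, 0, 0]
}}

```text
clock: 9.38
position: [0.5257, 0.2472, 0.1382]
ee_rot: [0.98, 0.094, -0.174, 0.017]
ft_force: [-7.9, -1.7, 2.8]
grip_width: 0.218
grasp_force: 79.3
```

Run:
```python
from h import *
o=status.get_obs();R=Ro.from_quat(o["ee_rot"]).as_matrix();print(R.T@o["ft_force"],o["position"],R.T@(o["position"]-np.array([.5008,.2421,.1472])))
```

```text
[-8.5065504   0.13482105  0.13864541] [0.52574649 0.24716952 0.13824506] [ 0.02698205 -0.00022764 -0.00036785]
```

Call:
{"fn": "play_rows", "kwargs": {
  "plan": [0, 0, 0, 0.002, 0, 0, 0, 0, 0, 0, 0.004, 0, 0, 0, 0, 0, 0, 0.004, 0, 0, 0, 0, 0, 0, 0.004, 0, 0, 0]
}}

```text
clock: 9.88
position: [0.5258, 0.2472, 0.1381]
ee_rot: [0.979, 0.094, -0.179, 0.018]
ft_force: [-29.2, -8.0, 19.6]
grip_width: 0.218
grasp_force: 80.4
```

Run:
```python
from h import *
o=status.get_obs();R=Ro.from_quat(o["ee_rot"]).as_matrix();print(R.T@o["ft_force"],o["position"],R.T@(o["position"]-np.array([.5008,.2421,.1472])))
s=viewer.camera("side");cv2.imwrite("pics/s6.png",cv2.resize(s[190:290,150:283],(798,600),interpolation=cv2.INTER_CUBIC)[:,:,::-1])
```

```text
[-35.16058748   2.24751812  -7.72092305] [0.52579727 0.24718593 0.13813013] [ 0.02706784 -0.00022121 -0.00052529]
```

View pics/s6.png

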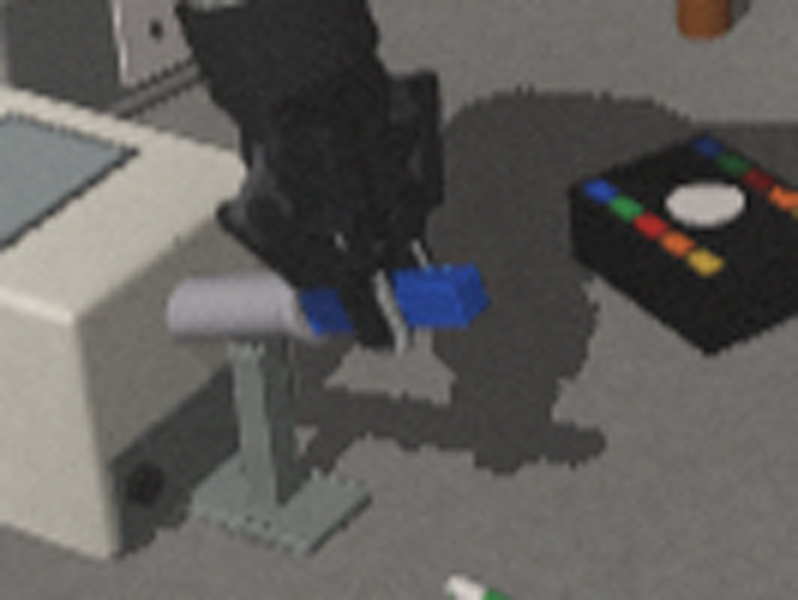

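The side view shows the collar seated against the tube mouth at about crop (300,305). The axial push is 35 N with no slip, so I'm drawing it out.

Call:
{"fn": "play_rows", "kwargs": {
  "plan": [0, 0, 0, -0.004, 0, 0, 0, 0, 0, 0, -0.012, 0, 0, 0, 0, 0, 0, -0.024, 0, 0, 0, 0, 0, 0, -0.038, 0, 0, 0, 0, 0, 0, -0.052, 0, 0, 0, 0, 0, 0, -0.066, 0, 0, 0, 0, 0, 0, -0.08, 0, 0, 0, 0, 0, 0, -0.094, 0, 0, 0, 0, 0, 0, -0.11, 0, 0, 0, 0, 0, 0, -0.13, 0, 0, 0, 0, 0, 0, -0.15, 0, 0, 0, 0, 0, 0, -0.152, 0, 0, 0, 0, 0, 0, -0.152, 0, 0, 0]
}}

```text
clock: 11.55
position: [0.3906, 0.221, 0.1886]
ee_rot: [0.98, 0.094, -0.172, 0.017]
ft_force: [0.8, 0.2, -1.8]
grip_width: 0.214
grasp_force: 79.0
```

Run:
```python
from h import *
o=status.get_obs();R=Ro.from_quat(o["ee_rot"]).as_matrix();print(R.T@o["ft_force"],o["position"],R[:,0],o["joint_pos"])
# final: rod level, tip over spot at z=.085
sp=np.array([.579,-.0092,.0455])
for yaw in(-10,-30,-45,11):
    Rt=toolR(yaw);tip=sp+[0,0,.04];g=tip-.161*Rt[:,0];print(yaw,g+.005*Rt[:,2],np.hypot(*g[:2]))
s=viewer.camera("side");cv2.imwrite("pics/s7.png",s[:,:,::-1])
```

```text
[ 1.39551521 -0.01059942  1.39444746] [0.39063064 0.22101075 0.18856663] [ 0.92296738  0.17894615 -0.34074844] [-0.96492995  0.25040111  0.50065613  1.76826891 -0.20842749  1.49521465
 -1.78456044]
-10 [0.42044595 0.01875736 0.0805    ] 0.42086415478440237
-30 [0.43956991 0.0713     0.0805    ] 0.44531493997982685
-45 [0.46515581 0.10464419 0.0805    ] 0.47678122110728666
11 [ 0.42095802 -0.03992025  0.0805    ] 0.4228466432884242
```

Rod is clear of the tube. Now to above the stand, with a level rod and yaw 30°.

Run:
```python
from h import *
R=toolR(30);g=np.array([.579,-.0092,.0855])-.161*R[:,0]+.005*R[:,2];print(g)
print(row((.385,.215,.25),11,15));print(row(g+[0,0,.1],30));
```

```text
[ 0.43956991 -0.0897      0.0805    ]
[0.065, 4.9356, -0.0362, -0.0274, 0.0049, -0.0556]
[-3.2365, 19.7636, -18.8347, -0.0078, 0.3143, 0.0116]
```

Call:
{"fn": "play_rows", "kwargs": {
  "plan": [0, 5, 0, -0.027, 0.005, -0.056, 0, 0, 5, 0, -0.027, 0.005, -0.056, 0, 0, 5, 0, -0.027, 0.005, -0.056, 0, -3.2, 19.8, -18.8, -0.008, 0.314, 0.012, 0, -3.2, 19.8, -18.8, -0.008, 0.314, 0.012, 0, -3.2, 19.8, -18.8, -0.008, 0.314, 0.012, 0, -3.2, 19.8, -18.8, -0.008, 0.314, 0.012, 0, -3.2, 19.8, -18.8, -0.008, 0.314, 0.012, 0, -3.2, 19.8, -18.8, -0.008, 0.314, 0.012, 0, -3.2, 19.8, -18.8, -0.008, 0.314, 0.012, 0, -3.2, 19.8, -18.8, -0.008, 0.314, 0.012, 0]
}}

```text
clock: 12.98
position: [0.4388, -0.0883, 0.18]
ee_rot: [0.966, 0.259, -0.0, -0.0]
ft_force: [-0.4, 0.1, -1.2]
grip_width: 0.22
grasp_force: 79.0
```

Run:
```python
from h import *
print(row((.4396,-.0897,.0805),30),status.get_obs()["joint_pos"])
```

```text
[-0.0415, 0.0334, 0.0737, 0.0001, 0.0017, 0.0995] [-0.787666   -0.07320549  0.87133792  2.02821998  0.06073924  1.16211877
 -0.98777284]
```

Call:
{"fn": "play_rows", "kwargs": {
  "plan": [0, 0, 0, 0, 0.001, 0.04, 0, 0, 0, 0, 0, 0.001, 0.07, 0, 0, 0, 0, 0, 0.001, 0.09, 0, 0, 0, 0, 0, 0.001, 0.099, 0, 0, 0, 0, 0, 0.001, 0.099, 0, 0, 0, 0, 0, 0.001, 0.099, 0, 0, 0, 0, 0, 0.001, 0.099, 0]
}}

```text
clock: 13.85
position: [0.4399, -0.0901, 0.082]
ee_rot: [0.966, 0.259, 0.001, -0.0]
ft_force: [0.1, 0.8, -1.3]
grip_width: 0.218
grasp_force: 79.1
```

Run:
```python
from h import *
o=status.get_obs();R=Ro.from_quat(o["ee_rot"]).as_matrix();tip=o["position"]-.005*R[:,2]+.161*R[:,0];print(tip,R[:,0],proj("top",tip),proj("side",tip))
s=viewer.camera("side");t=viewer.camera("top")
f=lambda im,p:cv2.resize(im[p[1]:p[1]+75,p[0]:p[0]+66],(396,450),interpolation=cv2.INTER_CUBIC)
cv2.imwrite("pics/m8.png",np.hstack([f(t,(257,165)),f(s,(235,180))])[:,:,::-1])
```

```text
[ 0.57935827 -0.00971922  0.08727375] [0.8662492  0.49960893 0.00179906] [288.13649783 198.08667678] [266.31558787 211.61503915]
```

View pics/m8.png

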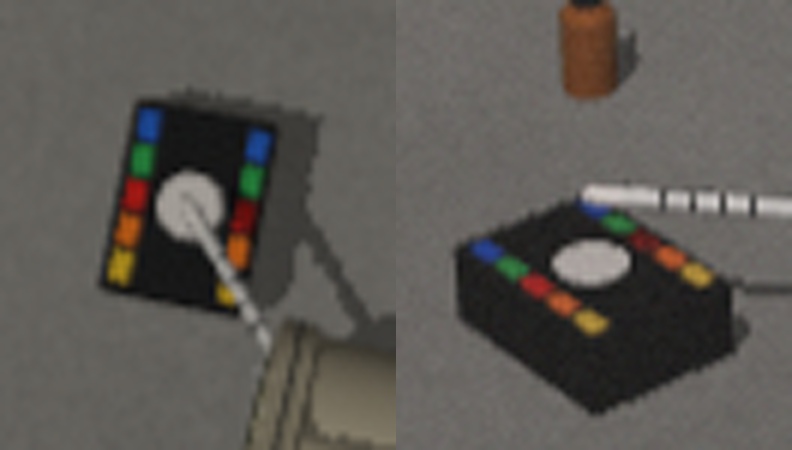

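The tip sits over the spot at top (288,198.3) and side (266.3,212.2), matching prediction at about 41 mm above the spot, with the rod level. I let it settle, then hand in.

Call:
{"fn": "play_rows", "kwargs": {
  "plan": [0, 0, 0, 0, 0, 0, 0, 0, 0, 0, 0, 0, 0, 0, 0, 0, 0, 0, 0, 0, 0, 0, 0, 0, 0, 0, 0, 0]
}}

```text
clock: 14.45
position: [0.4394, -0.0903, 0.0813]
ee_rot: [0.966, 0.258, 0.0, -0.0]
ft_force: [-0.2, -0.4, -0.8]
grip_width: 0.218
grasp_force: 79.1
```

Run:
```python
from workcell import manip
print(manip.hand_in())
```

```text
the job is handed in; nothing more can be done
None
```

Job handed in at about 14.5 s: the blue-handled rod was pushed down the tube until its collar stopped on the mouth (35 N), drawn out, and is now held still and level with its tip about 4 cm above the white spot; the hand-in returned no verdict.

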